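# Rebuild the sample-filter column on its foot

### The arm

A 7-joint arm with a two-finger parallel gripper is mounted at the origin on the work surface. World frame = base frame: x ahead of the robot, y to its left, z up, the work surface at z = 0. Lengths are in m, angles in rad, forces in N, time in s.
With the tool pointing down it reaches from about 0.35 to 0.9 m from the base axis. Payload 8.1 kg.
Tool frame: the origin (TCP) lies where the fingers leave the gripper's body, on its centre line; the fingertips stand 66 mm ahead of it and the grasp point (between the pads) lies 47 mm ahead of it (arm.tip_reach is the distance from the TCP to the fingertips, in m); z points along the fingers, y is the direction in which the jaws open and shut (so a half turn about z gives the same grasp; the last joint's range is limited). The gripper opens to 92 mm and grips with 3 to 60 N. Pads are 19 mm wide; open, the fingers measure 130 mm over their backs; the gripper's body (75 mm by 190 mm) begins 47 mm behind the grasp point.
Start: joints at [1.026, 0.434, 0.025, 1.573, -0.012, 1.134, -0.075], TCP at [0.267, -0.565, 0.292] pointing down, gripper open.
Joint ranges: [-2.62, 2.62], [-0.44, 2.09], [-1.27, 1.32], [0.08, 2.57], [-1.32, 4.46], [0.12, 2], [-2.74, 2.74]. Speed limits (rad/s): [2.22, 2.22, 3.01, 3.01, 3.14, 3.14, 3.14].

### API

Orientations are given as a rotation vector (axis times angle).
In Python, from cell import arm gives the robot as it stands.
- The arm moves only by the tool carry_out, never from a script. Its argument "plan" is a list of rows, each a list of 5 numbers: the shift along the world's x, y, z in cm, then the turn about the world's z in rad, then the finger opening in cm, from 0 to 9.18. In form: [[tx, ty, tz, spin, fingers], ...]. A call has 1 to 20 rows; each row is the pose to reach, as a shift and turn from the pose measured when the call began; what a row does not reach only later rows make up. A row lasts 1/10 s, in which the tool goes at most 50 mm and 8.59 degrees, less where a joint would pass 70% of its speed; a pose out of reach is approached as far as the arm can. A call with a gripper value outside its range is refused whole. The fingers move at their own pace and stop on an object; "squeeze" is the grip in N (left out, the last holds). Time passes only in rows, so rows that repeat a pose let the fingers close. It gives the time, the measured TCP pose, the force and the opening at its end, in the units of the state.
- arm.observe(): the state, without advancing time (a new reading comes with each control period).
- arm.get_image(name): name is "scene" or "side" or "wrist"; returns (picture, depth): 384x512x3 uint8, red, green, blue; 384x512 float32, m along the optical axis (not along the pixel's ray), 0 where there is no reading.
- arm.get_calibration(name): a dict with "intrinsics" (3x3 intrinsics, pixels), "rvec" (rotation vector, rad) and "tvec" (3), from world to camera coordinates, as OpenCV has them; the wrist camera has in their place "tool_from_camera" (4x4, takes a point from camera to tool coordinates, whose origin is the TCP and whose axes are the flange's). Camera axes: x right, y down, z forward; pixel columns grow to the right and rows downward; lengths in m; the calibration is good to about 2 mm. A picture is of the moment at which its call begins: read the wrist's pose just before it. get_calibration takes no time and is no camera call.
- arm.sign_off(): hands the job in, once; it reports no verdict.
The state is a dict: "clock": time; "joints": joint angles; "dq": joint speeds; "joint_efforts": joint torques, N m; "position": TCP position; "ee_rot": TCP orientation; "force": force on the tool from outside, world axes, zero at the start; "ft_torque": the same for the moment, N m; "width": opening from 0.0 (shut) to 1.0 (fully open).
Only numpy, scipy, OpenCV 4.12 (cv2) and the standard library are available. Lean on these libraries where they do the work, as an engineer would, in place of code of your own. Each camera call takes 0.05 s, during which the arm holds its last target. There are 200 camera calls.

### The job

Rebuild the sample-water filter column on its bolted-down foot, one part at a time from the bottom up: first the low wide drain ring, then the tall steel strainer, then the square flow cell, and last the domed cap. Each part must sit fully home, upright and centred, over the spigot of the one below (the flow cell may point any way). Leave the wrench, the jar and the beaker where they are.

Things in the scene. Friction and masses are not known exactly. Their poses are not given: they have to be found in the camera images.
- foot_seat (a point): Foot of the column, fixed to the bench: aluminium round flange 90 mm across, 10 mm thick, four bolt heads; a boss 48 mm across rises to 30 mm over the bench and carries a tapered spigot (25 mm diameter at its root, 16 mm at its tip, 10 mm high). The point: centre of the boss's flat top, at the spigot's root, 30 mm over the bench; z up.
- ring_center (a point): Drain ring, loose: low, wide grey plastic disc, 66 mm diameter, 24 mm high without spigot, eight dark radial slots on top. Tapered spigot on top as on the foot; underneath a round recess, 32 mm wide, 12 mm deep, that drops over the spigot below until the flat faces meet. Stands upright on the bench. The point: on its axis, half-way up (12 mm over its underside); z up.
- strainer_center (a point): Strainer, loose: tall steel cylinder with dark bands, 50 mm diameter, 60 mm high without spigot. Tapered spigot on top as on the foot; underneath a round recess, 32 mm wide, 12 mm deep, that drops over the spigot below until the flat faces meet. Stands upright on the bench. The point: on its axis, half-way up (30 mm over its underside); z up.
- cell_center (a point): Flow cell, loose: white block 52 x 52 mm, 32 mm high without spigot; a steel nipple 12 mm thick sticks 14 mm out of its +x side, so grip across the y sides. Tapered spigot on top as on the foot; underneath a square recess, 32 mm wide, 12 mm deep, that drops over the spigot below until the flat faces meet. Stands upright on the bench, any yaw. The point: on its axis, 16 mm over its underside; x to the nipple, z up.
- cap_center (a point): Cap, loose: black plastic dome, 56 mm diameter, sides straight to 28 mm, rounded above to 42 mm, small steel vent stub on top (to 47.5 mm), no spigot. Underneath a round recess 32 mm wide, 12 mm deep, that drops over the spigot below until the flat faces meet. Stands upright on the bench. The point: on its axis, 21 mm over its underside; z up.
- wrench: Bystander: a steel wrench 160 mm long lying on the bench; origin under its middle.
- jar: Bystander: a closed jar, 60 mm diameter, 65 mm high; origin at the centre of its underside.
- beaker: Bystander: an empty glass beaker, 70 mm across, 85 mm high; origin at the centre of its underside.
Things that resemble listed ones, but are neither listed nor needed, are in the scene too. What is shaped like the part that bears cell_center but green is not meant.

How it is judged:
By the outcome, as a careful person would: the job done as asked, in the order asked, and still so for the second after the job is handed in, with the robot touching nothing.
It also fails if it takes over 106 s, if anything falls off the work surface, if the arm or the gripper's body presses on something with over 40 N, if the wrist force passes 120 N, or if a joint passes its speed limit or range.

## Working session

There is one attempt and no reset: what is moved stays moved. The work goes in short steps, Python scripts to look and compute and a tool call to move; the robot and the scene stay as the last step left them, time stands still between calls to the robot, and variables do not carry over. Pictures are saved under pics/ and viewed, about 12 in all and at most 16, crops included, and the job is handed in when it is done.

Besides the shell and the picture viewer there is one more tool, called after "Request:" as name(argument=value, ...), one argument or row to a line, values as JSON. carry_out: Moves the arm, as the interface text tells. Its arguments: {"type":"object","properties":{"plan":{"type":"array"},"squeeze":{"type":"number"}},"required":["plan"]}

```bash
ls; mkdir -p pics
cat > h.py <<'E'
import numpy as np, cv2
from cell import arm
R=lambda v: cv2.Rodrigues(np.array(v,float))[0]
def grab(n):
    s=arm.observe(); im,d=arm.get_image(n); c=arm.get_calibration(n); K=np.array(c["intrinsics"])
    if n=="wrist":
        T=np.array(c["tool_from_camera"]); Rt=R(s["ee_rot"])
        M=Rt@T[:3,:3]; o=Rt@T[:3,3]+np.array(s["position"])
    else:
        M=R(c["rvec"]).T; o=-M@np.array(c["tvec"]).ravel()
    return im,d,K,M,o
def cloud(d,K,M,o):
    v,u=np.mgrid[:d.shape[0],:d.shape[1]]
    p=np.stack([(u-K[0,2])/K[0,0]*d,(v-K[1,2])/K[1,1]*d,d],-1)
    P=p@M.T+o; P[d<=0]=np.nan; return P
def ray(u,v,z,K,M,o):
    r=M@np.linalg.inv(K)@np.array([u,v,1.]); return o+r*(z-o[2])/r[2]
def save(n,im): cv2.imwrite(n,im[:,:,::-1])
E
python3 - <<'E'
from h import *
print(arm.observe())
for n in("scene","side","wrist"):
    im,d,K,M,o=grab(n); save(f"pics/{n}0.png",im); np.savez(f"{n}0.npz",im=im,d=d,K=K,M=M,o=o); print(n,o,M[:,2],K[0,0])
E
```

```text
pics
{'clock': 0.0, 'joints': array([ 1.02640394,  0.43523168,  0.02495378,  1.57409063, -0.01157632,
        1.13395908, -0.07511527]), 'dq': array([ 4.62436499e-04,  8.86112930e-05,  2.24575409e-03, -2.26856400e-03,
        4.17909908e-04, -1.72341767e-03,  4.59264603e-05]), 'joint_efforts': array([-9.13487256e-04, -6.67846084e+01,  9.84486043e-01, -3.14454782e+01,
       -6.05652016e-02,  4.30011889e-02,  2.42978986e-04]), 'position': array([ 0.2670178 , -0.56465319,  0.29144176]), 'ee_rot': array([-3.06384652e+00, -6.87926637e-01,  7.64796374e-04]), 'force': array([-0.11654112, -0.2116082 ,  0.11524293]), 'ft_torque': array([ 0.01120775, -0.01116034, -0.01374921]), 'width': 1.0025402615388173}
scene [1.07343753 0.51679058 0.72822228] [-0.46956187 -0.52854462 -0.70721442] 356.38952320330156
side [ 0.35702317 -0.7449175   0.536204  ] [ 0.28184672  0.81221611 -0.51075181] 397.795792470558
wrist [ 0.32837621 -0.53585019  0.38456765] [-0.22658126 -0.10640863 -0.96816225] 330.0384281616106
```

Run:
```python
import cv2,numpy as np
a=[cv2.imread(f"pics/{n}0.png") for n in("scene","side")]
cv2.imwrite("pics/s1.png",cv2.resize(a[0],(800,600)));cv2.imwrite("pics/s2.png",cv2.resize(a[1],(800,600)))
```

```text
(no output)
```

View pics/s1.png

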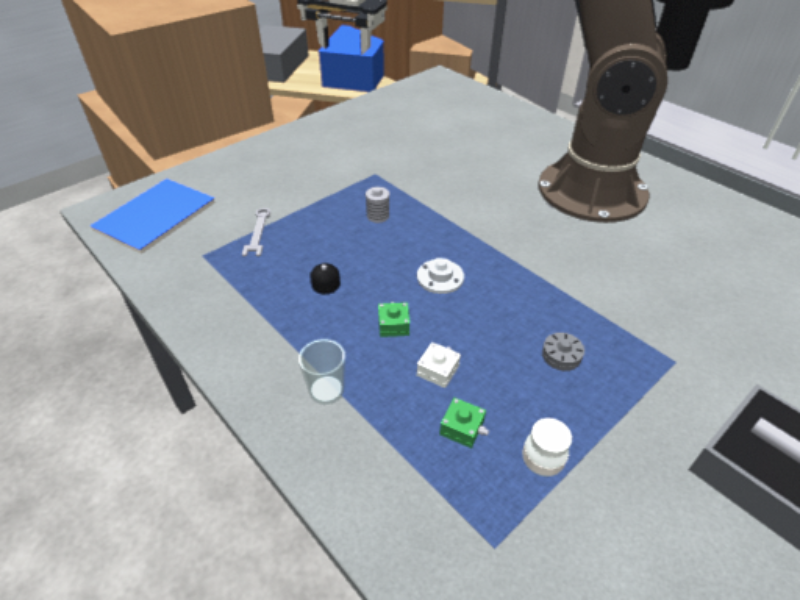

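View pics/s2.png

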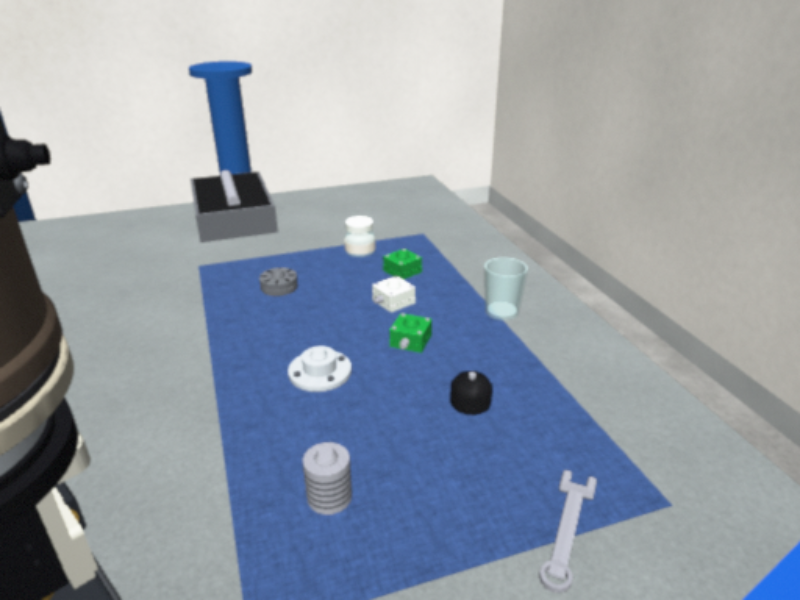

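The first picture (scene, 800x600) shows the foot at (440,272), ring (563,350), strainer (377,203), white cell (438,363) and cap (325,278). Possible mix-ups are the green cells at (394,318) and (463,422), and the white jar at (548,447). The bystanders are the wrench (258,232) and the beaker (323,370). The side view shows the same items. I'll measure next from depth and the known heights.

```bash
cat > m.py <<'E'
from h import *
def comps(im,d,K,M,o,zmin=.006,show=True):
    P=cloud(d,K,M,o); z=P[...,2]
    m=((z>zmin)&(z<.15)&(P[...,0]>.2)&(P[...,0]<1.0)&(abs(P[...,1])<.62)).astype(np.uint8)
    n,l,st,ce=cv2.connectedComponentsWithStats(m)
    out=[]
    for i in range(1,n):
        if st[i,4]<60: continue
        q=P[l==i]; rgb=im[l==i].mean(0)
        out.append((ce[i],st[i,4],q,rgb))
        zz=np.percentile(q[:,2],[50,98])
        (c,r)=cv2.minEnclosingCircle(q[:,:2].astype(np.float32))
        print(ce[i].round(),st[i,4],"rgb",rgb.round(),"z50,98",zz.round(4),"MEC",np.round(c,4),round(r,4),"mean",q.mean(0).round(3))
    return out
E
python3 - <<'E'
from m import *
for n in("scene","side"):
    f=np.load(f"{n}0.npz"); print(n); comps(*[f[k] for k in("im","d","K","M","o")])
E
```

```text
scene
[ 98. 139.] 1414 rgb [ 88. 146. 243.] z50,98 [0.0124 0.0153] MEC [ 0.8038 -0.5787] 0.129 mean [ 0.813 -0.557  0.012]
[241. 130.] 289 rgb [129. 130. 138.] z50,98 [0.0454 0.0671] MEC [ 0.4423 -0.2537] 0.0267 mean [ 0.449 -0.244  0.042]
[281. 175.] 448 rgb [215. 219. 223.] z50,98 [0.0107 0.0382] MEC [ 0.4803 -0.0206] 0.0449 mean [ 0.487 -0.015  0.016]
[207. 177.] 296 rgb [37. 38. 43.] z50,98 [0.0318 0.0432] MEC [ 0.6582 -0.1514] 0.0279 mean [ 0.664 -0.143  0.029]
[251. 203.] 377 rgb [ 81. 167. 101.] z50,98 [0.0297 0.0408] MEC [0.6286 0.0107] 0.038 mean [0.636 0.019 0.027]
[360. 224.] 481 rgb [122. 125. 131.] z50,98 [0.0214 0.032 ] MEC [0.4656 0.2531] 0.0353 mean [0.471 0.256 0.021]
[206. 236.] 961 rgb [153. 169. 181.] z50,98 [0.0574 0.0841] MEC [0.8049 0.0466] 0.0359 mean [0.804 0.047 0.055]
[280. 232.] 485 rgb [223. 225. 224.] z50,98 [0.0296 0.04  ] MEC [0.6411 0.1373] 0.0381 mean [0.649 0.142 0.027]
[485. 292.] 4004 rgb [76. 77. 81.] z50,98 [0.0584 0.0767] MEC [0.4248 0.5598] 0.0994 mean [0.456 0.553 0.053]
[296. 270.] 605 rgb [ 87. 172. 107.] z50,98 [0.0298 0.0404] MEC [0.6933 
[... 708 characters left out ...]
2]
[263. 212.] 509 rgb [ 50. 158.  84.] z50,98 [0.0321 0.0434] MEC [0.6274 0.0091] 0.0384 mean [ 0.625 -0.     0.028]
[205. 235.] 850 rgb [211. 218. 223.] z50,98 [0.0127 0.0415] MEC [ 0.4788 -0.0231] 0.0461 mean [ 0.477 -0.035  0.019]
[302. 250.] 617 rgb [38. 41. 46.] z50,98 [0.0333 0.0468] MEC [ 0.6548 -0.1562] 0.0281 mean [ 0.65  -0.166  0.03 ]
[210. 305.] 1177 rgb [152. 155. 165.] z50,98 [0.0533 0.0714] MEC [ 0.4377 -0.2555] 0.0259 mean [ 0.436 -0.267  0.046]
[363. 339.] 941 rgb [184. 186. 198.] z50,98 [0.0086 0.0106] MEC [ 0.666  -0.3803] 0.0805 mean [ 0.662 -0.384  0.009]
[499. 371.] 691 rgb [ 39. 113. 232.] z50,98 [0.0155 0.0173] MEC [ 0.8184 -0.4955] 0.0539 mean [ 0.816 -0.507  0.015]
```

Request:
carry_out(
  plan=[
    [21.3,54.3,0,1.13,9.18],
    [21.3,54.3,0,1.13,9.18],
    [21.3,54.3,0,1.13,9.18],
    [21.3,54.3,0,1.13,9.18],
    [21.3,54.3,0,1.13,9.18],
    [21.3,54.3,0,1.13,9.18],
    [21.3,54.3,0,1.13,9.18],
    [21.3,54.3,0,1.13,9.18],
    [21.3,54.3,0,1.13,9.18],
    [21.3,54.3,0,1.13,9.18],
    [21.3,54.3,0,1.13,9.18],
    [21.3,54.3,0,1.13,9.18],
    [21.3,54.3,0,1.13,9.18],
    [21.3,54.3,0,1.13,9.18],
    [21.3,54.3,0,1.13,9.18],
  ],
)

```text
clock: 1.65
position: [0.4796, -0.0231, 0.2914]
ee_rot: [-2.222, -2.22, 0.003]
force: [-0.3, -0.6, 0.2]
width: 0.999
```

Run:
```python
from m import *
s=arm.observe(); print(s["clock"],s["position"],s["ee_rot"],R(s["ee_rot"])[:,1],s["joints"])
g=grab("wrist"); save("pics/w1.png",g[0]); np.savez("w1.npz",im=g[0],d=g[1],K=g[2],M=g[3],o=g[4]); comps(*g)
```

```text
1.65 [ 0.47962567 -0.02308768  0.29136226] [-2.22161235 -2.22009489  0.0031341 ] [ 9.99997771e-01 -6.84100683e-04 -1.99753916e-03] [ 0.35004708  0.24707386 -0.49816914  1.88227629  0.13596683  1.04739661
 -0.20449259]
[420.  19.] 2618 rgb [218. 220. 216.] z50,98 [0.0325 0.0431] MEC [0.6381 0.1266] 0.0362 mean [0.635 0.126 0.031]
[396. 136.] 3009 rgb [ 44. 167.  78.] z50,98 [0.0326 0.0429] MEC [0.6262 0.0102] 0.0378 mean [0.623 0.013 0.031]
[258. 164.] 4685 rgb [211. 217. 218.] z50,98 [0.0114 0.0408] MEC [ 0.4774 -0.0221] 0.0449 mean [ 0.477 -0.019  0.018]
```

View pics/w1.png

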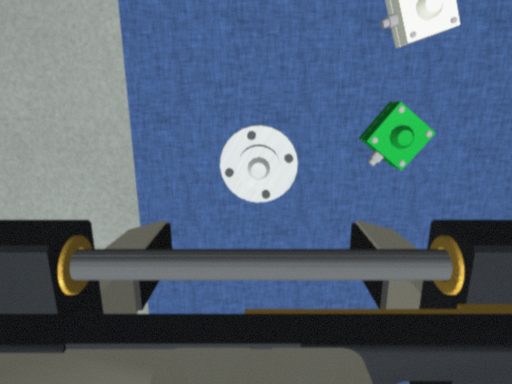

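The wrist view shows the foot at (258,164), a green cell at (398,136), and the white cell at the top (428,10) with its nipple pointing left and slightly down. The foot's radius of 44.9 mm matches the given size. Next I go over the ring.

Request:
carry_out(
  plan=[
    [-1.5,27.5,0,0,9.18],
    [-1.5,27.5,0,0,9.18],
    [-1.5,27.5,0,0,9.18],
    [-1.5,27.5,0,0,9.18],
    [-1.5,27.5,0,0,9.18],
    [-1.5,27.5,0,0,9.18],
    [-1.5,27.5,0,0,9.18],
    [-1.5,27.5,0,0,9.18],
    [-1.5,27.5,0,0,9.18],
  ],
)

```text
clock: 2.6
position: [0.4653, 0.2494, 0.2912]
ee_rot: [2.226, 2.216, -0.005]
force: [0.4, -0.4, -0.4]
width: 1.002
```

```bash
cat > look.py <<'E'
import sys
from m import *
s=arm.observe(); print(s["clock"],s["position"],R(s["ee_rot"])[:,1].round(4),R(s["ee_rot"])[:,2].round(4),s["joints"].round(2),s["width"],s["force"].round(1))
g=grab("wrist"); save(f"pics/{sys.argv[1]}.png",g[0]); np.savez(f"{sys.argv[1]}.npz",im=g[0],d=g[1],K=g[2],M=g[3],o=g[4]); comps(*g)
E
python3 look.py w2
```

```text
2.6 [0.46531795 0.2493967  0.29119741] [ 1.     -0.0045 -0.0019] [-0.002  -0.0022 -1.    ] [-0.13  0.35 -0.61  1.77  0.22  1.09 -0.81] 1.0016708820963427 [ 0.4 -0.4 -0.4]
[439.  67.] 4536 rgb [220. 222. 217.] z50,98 [0.0649 0.067 ] MEC [0.6401 0.3514] 0.0304 mean [0.633 0.35  0.055]
[259. 163.] 2767 rgb [130. 134. 136.] z50,98 [0.0249 0.0351] MEC [0.4632 0.2531] 0.033 mean [0.463 0.254 0.026]
[462. 175.] 3122 rgb [ 41. 160.  74.] z50,98 [0.0325 0.043 ] MEC [0.6896 0.2402] 0.0379 mean [0.686 0.242 0.03 ]
[417. 239.] 330 rgb [165. 168. 162.] z50,98 [0.0267 0.0347] MEC [0.6476 0.1638] 0.0114 mean [0.648 0.164 0.024]
```

View pics/w2.png

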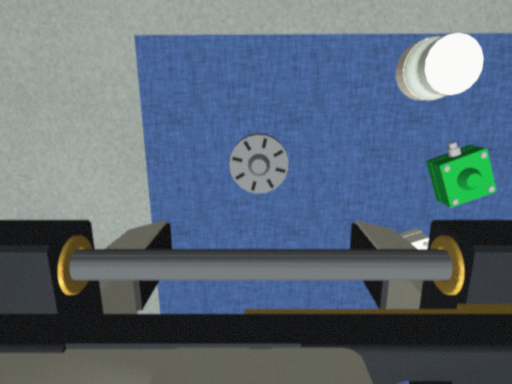

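The wrist view shows the ring at (259,163), with its eight slots and a radius of 33.0 mm, so the choice is right. The jar is at (440,65) and a green cell at (462,175). I descend and grip.

Request:
carry_out(
  plan=[
    [-0.1,0.4,-5,0,9.18],
    [-0.1,0.4,-10,0,9.18],
    [-0.1,0.4,-14,0,9.18],
    [-0.1,0.4,-18,0,9.18],
    [-0.1,0.4,-21,0,9.18],
    [-0.1,0.4,-22.1,0,9.18],
    [-0.1,0.4,-22.1,0,9.18],
    [-0.1,0.4,-22.1,0,9.18],
    [-0.1,0.4,-22.1,0,5.5],
    [-0.1,0.4,-22.1,0,5.5],
    [-0.1,0.4,-22.1,0,5.5],
    [-0.1,0.4,-22.1,0,5.5],
    [-0.1,0.4,-22.1,0,5.5],
    [-0.1,0.4,-22.1,0,5.5],
  ],
  squeeze=30,
)

```text
clock: 4.05
position: [0.4645, 0.2536, 0.0709]
ee_rot: [2.226, 2.216, -0.003]
force: [-0.4, -1.6, 6.6]
width: 0.709
```

Request:
carry_out(
  plan=[
    [0,0,4,0,5.5],
    [0,0,9,0,5.5],
    [1.4,-4,10,0,5.5],
    [1.4,-9,10,0,5.5],
    [1.4,-14,10,0,5.5],
    [1.4,-19,10,0,5.5],
    [1.4,-23,10,0,5.5],
    [1.4,-26,10,0,5.5],
    [1.4,-27.55,10,0,5.5],
    [1.4,-27.55,10,0,5.5],
    [1.4,-27.55,10,0,5.5],
    [1.4,-27.55,10,0,5.5],
  ],
)

```text
clock: 5.25
position: [0.4785, -0.0205, 0.1709]
ee_rot: [2.224, 2.218, -0.003]
force: [-0.3, -0.3, -1.3]
width: 0.712
```

```bash
python3 look.py w3
```

```text
5.25 [ 0.47846293 -0.02052775  0.1709122 ] [ 1.     -0.0028 -0.001 ] [-0.001  -0.0013 -1.    ] [ 0.36  0.41 -0.55  2.03  0.3   0.78 -0.37] 0.7117836667695913 [-0.3 -0.3 -1.3]
[482.   7.] 693 rgb [188. 193. 185.] z50,98 [0.023  0.0339] MEC [0.6353 0.1145] 0.0155 mean [0.626 0.109 0.022]
[461. 153.] 6973 rgb [ 42. 173.  79.] z50,98 [0.0325 0.043 ] MEC [0.6235 0.0112] 0.037 mean [0.621 0.014 0.031]
[259. 206.] 13876 rgb [149. 153. 153.] z50,98 [0.1241 0.1364] MEC [ 0.4793 -0.0101] 0.0502 mean [ 0.478 -0.003  0.091]
[180. 289.] 175 rgb [26. 29. 35.] z50,98 [0.1446 0.1499] MEC [ 0.4464 -0.0244] 0.006 mean [ 0.447 -0.026  0.144]
[260. 294.] 3067 rgb [149. 154. 154.] z50,98 [0.1248 0.1266] MEC [ 0.4791 -0.0329] 0.0298 mean [ 0.479 -0.04   0.125]
[341. 289.] 178 rgb [29. 33. 39.] z50,98 [0.1448 0.1498] MEC [ 0.512  -0.0244] 0.0059 mean [ 0.512 -0.026  0.144]
```

View pics/w3.png

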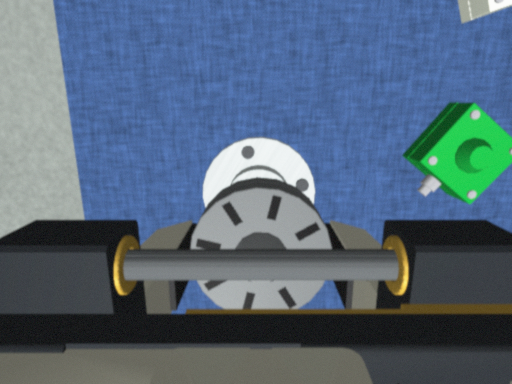

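The wrist view shows the ring held, centred at about (260,247), with the foot behind it at (258,188). I measure both in this frame.

```bash
cat > fit.py <<'E'
from h import *
from scipy.optimize import least_squares
def edge(P,zlo,zhi,ctr,r,ang=None,win=.02):
    "circle of known radius through the outer rim of points in a height band, by angle bins"
    q=P[(P[...,2]>zlo)&(P[...,2]<zhi)]; q=q[np.hypot(*(q[:,:2]-ctr).T)<r+win][:,:2]
    c=np.array(ctr,float)
    for _ in range(6):
        e=q-c; a=np.degrees(np.arctan2(e[:,1],e[:,0])); rr=np.hypot(*e.T); pts=[]
        for b in range(-180,180,6):
            if ang and not any(l<=b<h for l,h in ang): continue
            s=(a>=b)&(a<b+6)
            if s.sum()>3 and np.percentile(rr[s],97)>r-win: i=np.where(s)[0]; k=i[np.argsort(rr[i])[-3]]; pts.append(q[k])
        pts=np.array(pts); f=least_squares(lambda c:np.hypot(*(pts-c).T)-r,c,loss="soft_l1",f_scale=.001); c=f.x
    return c,len(pts),np.sqrt((f.fun**2).mean())
E
python3 - <<'E'
from fit import *
f=np.load("w3.npz"); P=cloud(f["d"],f["K"],f["M"],f["o"])
print(edge(P,.118,.130,(.4785,-.0205),.033))
print(edge(P,.006,.016,(.4785,-.021),.045,[(0,180)]))
f=np.load("w1.npz"); P=cloud(f["d"],f["K"],f["M"],f["o"])
print(edge(P,.006,.016,(.4785,-.021),.045)); q=P[(P[...,2]>.036)&(P[...,2]<.05)];q=q[np.hypot(*(q[:,:2]-[.4785,-.022]).T)<.03]; print(q.mean(0),len(q))
E
```

```text
(array([ 0.47920569, -0.02003009]), 50, np.float64(0.005192981460579731))
(array([ 0.4774459 , -0.02249591]), 30, np.float64(0.00039361087665311774))
(array([ 0.47742122, -0.02181387]), 60, np.float64(0.0010910768610403298))
[ 0.4776036  -0.02129016  0.03971269] 294
```

Request:
carry_out(
  plan=[
    [-0.1,-0.2,-2,0,5.5],
    [-0.1,-0.2,-4,0,5.5],
    [-0.1,-0.2,-5,0,5.5],
    [-0.1,-0.2,-5.5,0,5.5],
    [-0.1,-0.2,-6,0,5.5],
    [-0.1,-0.2,-6.4,0,5.5],
    [-0.1,-0.2,-6.8,0,5.5],
    [-0.1,-0.2,-6.9,0,5.5],
    [-0.1,-0.2,-6.9,0,5.5],
    [-0.1,-0.2,-6.9,0,5.5],
  ],
)

```text
clock: 6.3
position: [0.4776, -0.0225, 0.1021]
ee_rot: [2.224, 2.218, -0.002]
force: [0.1, 0.4, -1.9]
width: 0.712
```

Request:
carry_out(
  plan=[
    [0,0,-0.1,0,5.5],
    [0,0,-0.1,0,5.5],
    [0,0,-0.1,0,9.18],
    [0,0,-0.1,0,9.18],
    [0,0,-0.1,0,9.18],
    [0,0,-0.1,0,9.18],
    [0,0,3,0,9.18],
    [0,0,8,0,9.18],
    [0,0,13,0,9.18],
    [0,0,18,0,9.18],
    [0,0,18,0,9.18],
    [0,0,18,0,9.18],
  ],
)

```text
clock: 7.5
position: [0.478, -0.0226, 0.2833]
ee_rot: [2.223, 2.216, 0.0]
force: [-0.9, 0.2, -0.2]
width: 1.0
```

```bash
python3 look.py w4
python3 - <<'E'
from fit import *
f=np.load("w4.npz"); P=cloud(f["d"],f["K"],f["M"],f["o"])
print(edge(P,.048,.060,(.4775,-.0225),.033,win=.006))
print(edge(P,.006,.016,(.4775,-.0225),.045))
q=P[(P[...,2]>.05)&(P[...,2]<.059)];A=np.c_[q[:,:2]-[.4775,-.0225],np.ones(len(q))];print(len(q),np.linalg.lstsq(A,q[:,2],rcond=None)[0])
q=P[(P[...,2]>.061)&(P[...,2]<.07)];print(q.mean(0),len(q))
E
```

```text
7.5 [ 0.47804631 -0.02258924  0.28327884] [ 1.     -0.0029  0.0022] [ 0.0022 -0.0021 -1.    ] [ 0.44  0.27 -0.61  1.89  0.18  1.03 -0.25] 1.0003562793336047 [-0.9  0.2 -0.2]
[423.  18.] 2553 rgb [220. 223. 219.] z50,98 [0.0324 0.0428] MEC [0.6378 0.1238] 0.0359 mean [0.635 0.125 0.03 ]
[400. 136.] 3148 rgb [ 45. 171.  81.] z50,98 [0.0327 0.0431] MEC [0.6263 0.0101] 0.0377 mean [0.623 0.013 0.031]
[259. 166.] 4953 rgb [155. 160. 161.] z50,98 [0.0544 0.0648] MEC [ 0.4776 -0.0218] 0.0449 mean [ 0.478 -0.015  0.042]
(array([ 0.47833016, -0.02260769]), 60, np.float64(0.0009949232255124629))
(array([ 0.47757513, -0.02274775]), 44, np.float64(0.0010143882111604992))
2951 [ 0.00074177 -0.00213096  0.05482896]
[ 0.47830905 -0.02237525  0.0640521 ] 311
```

The ring is home: its top is level at z≈54.8 mm and it sits within 0.8 mm of the foot axis. Next is the strainer.

Request:
carry_out(
  plan=[
    [-3.8,-23.2,0,0,9.18],
    [-3.8,-23.2,0,0,9.18],
    [-3.8,-23.2,0,0,9.18],
    [-3.8,-23.2,0,0,9.18],
    [-3.8,-23.2,0,0,9.18],
    [-3.8,-23.2,0,0,9.18],
    [-3.8,-23.2,0,0,9.18],
    [-3.8,-23.2,0,0,9.18],
  ],
)

```text
clock: 8.35
position: [0.4393, -0.2533, 0.2809]
ee_rot: [-2.222, -2.219, 0.003]
force: [-0.3, 0.1, -0.2]
width: 1.001
```

```bash
python3 look.py w5
python3 - <<'E'
from fit import *
f=np.load("w5.npz"); P=cloud(f["d"],f["K"],f["M"],f["o"])
print(edge(P,.056,.066,(.44,-.2545),.025,win=.006))
q=P[(P[...,2]>.067)&(P[...,2]<.08)];print(q.mean(0),len(q))
E
```

```text
8.35 [ 0.43925869 -0.25326532  0.28091175] [ 1.     -0.001  -0.0022] [-2.2e-03 -3.0e-04 -1.0e+00] [ 0.81  0.3  -0.49  1.84  0.17  1.04  0.25] 1.0011205408114838 [-0.3  0.1 -0.2]
[473.  72.] 3258 rgb [32. 33. 35.] z50,98 [0.0374 0.0476] MEC [ 0.6536 -0.1545] 0.0283 mean [ 0.645 -0.155  0.034]
[258. 176.] 2241 rgb [159. 161. 166.] z50,98 [0.0608 0.0713] MEC [ 0.4371 -0.2551] 0.0252 mean [ 0.437 -0.252  0.059]
(array([ 0.43702467, -0.25479229]), 60, np.float64(0.0011882987205916015))
[ 0.43692598 -0.25447652  0.07001588] 333
```

Request:
carry_out(
  plan=[
    [-0.1,-0.15,-5,0,9.18],
    [-0.1,-0.15,-10,0,9.18],
    [-0.1,-0.15,-14,0,9.18],
    [-0.1,-0.15,-17,0,9.18],
    [-0.1,-0.15,-19.3,0,9.18],
    [-0.1,-0.15,-19.8,0,9.18],
    [-0.1,-0.15,-19.8,0,9.18],
    [-0.1,-0.15,-19.8,0,4],
    [-0.1,-0.15,-19.8,0,4],
    [-0.1,-0.15,-19.8,0,4],
    [-0.1,-0.15,-19.8,0,4],
    [-0.1,-0.15,-19.8,0,4],
    [-0.1,-0.15,-19.8,0,4],
    [-0.1,-0.15,-19.8,0,4],
  ],
  squeeze=40,
)

```text
clock: 9.8
position: [0.4382, -0.2547, 0.0834]
ee_rot: [-2.221, -2.22, 0.003]
force: [-2.5, -0.1, 4.2]
width: 0.541
```

Request:
carry_out(
  plan=[
    [0,0,4,0,4],
    [0,0,8,0,4],
    [1,3,10,0,4],
    [2,8,10,0,4],
    [3,13,10,0,4],
    [3.95,18,10,0,4],
    [3.95,21,10,0,4],
    [3.95,22.6,10,0,4],
    [3.95,23.2,10,0,4],
    [3.95,23.2,10,0,4],
    [3.95,23.2,10,0,4],
    [3.95,23.2,10,0,4],
  ],
)

```text
clock: 11.0
position: [0.4776, -0.0242, 0.1832]
ee_rot: [-2.224, -2.218, 0.004]
force: [0.2, -0.3, -3.3]
width: 0.537
```

```bash
python3 look.py w6
python3 - <<'E'
from fit import *
f=np.load("w6.npz"); P=cloud(f["d"],f["K"],f["M"],f["o"])
print("strainer top",edge(P,.154,.168,(.4777,-.0225),.025,win=.006))
print("ring",edge(P,.048,.060,(.4777,-.0225),.033,[(20,160)],win=.006))
print("foot",edge(P,.006,.016,(.4777,-.0225),.045,[(0,180)],win=.006))
q=P[(P[...,2]>.157)&(P[...,2]<.166)];A=np.c_[q[:,:2]-[.4775,-.0225],np.ones(len(q))];print(len(q),np.linalg.lstsq(A,q[:,2],rcond=None)[0])
E
```

```text
11.0 [ 0.47760223 -0.02424831  0.18320934] [ 1.     -0.0029 -0.0025] [-0.0025 -0.0014 -1.    ] [ 0.35  0.39 -0.52  2.02  0.27  0.8  -0.33] 0.537243027865298 [ 0.2 -0.3 -3.3]
[476.   6.] 644 rgb [192. 197. 189.] z50,98 [0.0232 0.034 ] MEC [0.64   0.1157] 0.0202 mean [0.627 0.109 0.022]
[455. 146.] 6490 rgb [ 46. 179.  83.] z50,98 [0.0326 0.043 ] MEC [0.6259 0.0106] 0.0377 mean [0.622 0.013 0.031]
[260. 190.] 9958 rgb [140. 143. 143.] z50,98 [0.0551 0.149 ] MEC [ 0.4774 -0.0219] 0.045 mean [ 0.478 -0.005  0.075]
strainer top (array([ 0.478042  , -0.02425346]), 39, np.float64(0.003188559057249731))
ring (array([ 0.47844663, -0.02328685]), 23, np.float64(0.00022124935278340725))
foot (array([ 0.47744436, -0.02257882]), 30, np.float64(0.0004290944951077487))
4692 [-0.00120403 -0.04240823  0.16107042]
```

View pics/w6.png

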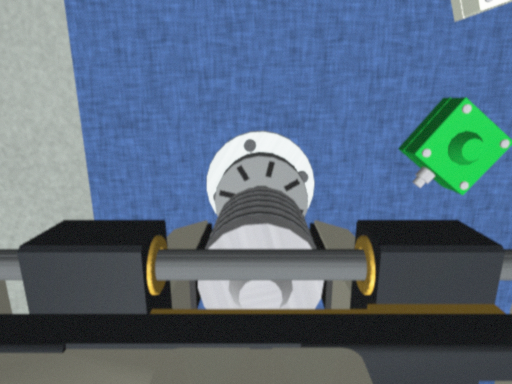

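The wrist view shows the strainer held upright at about (260,270) over the seated ring at (262,185). I lower it.

Request:
carry_out(
  plan=[
    [0.05,0.16,-1.5,0,4],
    [0.05,0.16,-2.5,0,4],
    [0.05,0.16,-3.2,0,4],
    [0.05,0.16,-3.7,0,4],
    [0.05,0.16,-4.1,0,4],
    [0.05,0.16,-4.4,0,4],
    [0.05,0.16,-4.55,0,4],
    [0.05,0.16,-4.55,0,4],
    [0.05,0.16,-4.55,0,4],
  ],
)

```text
clock: 11.95
position: [0.4782, -0.0224, 0.1379]
ee_rot: [-2.224, -2.218, 0.004]
force: [-0.3, -1.0, -2.5]
width: 0.542
```

Request:
carry_out(
  plan=[
    [0,0,-0.06,0,4],
    [0,0,-0.06,0,4],
    [0,0,-0.06,0,9.18],
    [0,0,-0.06,0,9.18],
    [0,0,-0.06,0,9.18],
    [0,0,-0.06,0,9.18],
    [0,0,-0.06,0,9.18],
    [0,0,3,0,9.18],
    [0,0,8,0,9.18],
    [0,0,13,0,9.18],
    [0,0,16,0,9.18],
    [0,0,16,0,9.18],
    [0,0,16,0,9.18],
  ],
)

```text
clock: 13.25
position: [0.4783, -0.0226, 0.2983]
ee_rot: [2.224, 2.217, -0.003]
force: [1.1, -0.5, 0.2]
width: 1.003
```

```bash
python3 look.py w7
python3 - <<'E'
from fit import *
f=np.load("w7.npz"); P=cloud(f["d"],f["K"],f["M"],f["o"])
print("strainer",edge(P,.110,.118,(.4777,-.0225),.025,win=.006))
print("ring",edge(P,.048,.060,(.4777,-.0225),.033,[(20,160)],win=.006))
print("foot",edge(P,.006,.016,(.4777,-.0225),.045,[(0,180)],win=.006))
q=P[(P[...,2]>.112)&(P[...,2]<.118)];A=np.c_[q[:,:2]-[.4775,-.0225],np.ones(len(q))];print(len(q),np.linalg.lstsq(A,q[:,2],rcond=None)[0])
q=P[(P[...,2]>.122)&(P[...,2]<.13)];print(q.mean(0),len(q))
E
```

```text
13.25 [ 0.47830615 -0.02259718  0.29826567] [ 1.0e+00 -3.1e-03 -8.0e-04] [-8.0e-04 -1.8e-03 -1.0e+00] [ 0.41  0.25 -0.57  1.87  0.15  1.07 -0.23] 1.0031693868653258 [ 1.1 -0.5  0.2]
[417.  19.] 2643 rgb [220. 222. 218.] z50,98 [0.0325 0.0432] MEC [0.6382 0.1288] 0.0363 mean [0.635 0.127 0.031]
[395. 135.] 2895 rgb [ 45. 170.  80.] z50,98 [0.0327 0.043 ] MEC [0.6263 0.0101] 0.0378 mean [0.623 0.013 0.031]
[260. 168.] 5107 rgb [171. 174. 177.] z50,98 [0.1064 0.125 ] MEC [ 0.4776 -0.0217] 0.045 mean [ 0.478 -0.012  0.075]
strainer (array([ 0.47890549, -0.0225132 ]), 60, np.float64(0.000980029182807253))
ring (array([ 0.47834353, -0.02386488]), 23, np.float64(0.0003880979407306463))
foot (array([ 0.47730539, -0.02326896]), 30, np.float64(0.0005908247888257407))
1953 [ 0.00094205 -0.00272037  0.11473865]
[ 0.47895133 -0.02229669  0.12432971] 378
```

The strainer is home: its top is level at z≈114.7 mm and it is on axis. I go over to the white cell, turning towards its y sides.

Request:
carry_out(
  plan=[
    [16.2,15.6,0,-1.2,9.18],
    [16.2,15.6,0,-1.2,9.18],
    [16.2,15.6,0,-1.2,9.18],
    [16.2,15.6,0,-1.2,9.18],
    [16.2,15.6,0,-1.2,9.18],
    [16.2,15.6,0,-1.2,9.18],
    [16.2,15.6,0,-1.2,9.18],
    [16.2,15.6,0,-1.2,9.18],
    [16.2,15.6,0,-1.2,9.18],
    [16.2,15.6,0,-1.2,9.18],
    [16.2,15.6,0,-1.2,9.18],
    [16.2,15.6,0,-1.2,9.18],
  ],
)

```text
clock: 14.5
position: [0.6397, 0.1332, 0.297]
ee_rot: [-3.085, -0.577, 0.004]
force: [-0.0, 0.3, 0.3]
width: 1.0
```

```bash
python3 look.py w8
python3 - <<'E'
from fit import *
f=np.load("w8.npz"); P=cloud(f["d"],f["K"],f["M"],f["o"])
q=P[(P[...,2]>.029)&(P[...,2]<.036)&(np.hypot(P[...,0]-.641,P[...,1]-.137)<.05)&(f["im"].min(-1)>130)]
print(cv2.minAreaRect(q[:,:2].astype(np.float32)*1000),len(q))
q=P[(P[...,2]>.039)&(P[...,2]<.05)&(np.hypot(P[...,0]-.641,P[...,1]-.137)<.03)];print(q.mean(0),len(q))
E
```

```text
14.5 [0.63971682 0.1332147  0.29697814] [ 0.3614 -0.9324 -0.003 ] [-0.003   0.0021 -1.    ] [-0.09  0.5  -0.3   1.47  0.15  1.2  -1.62] 0.9999700625296021 [-0.   0.3  0.3]
[419.  44.] 6199 rgb [141. 156. 153.] z50,98 [0.0618 0.0865] MEC [0.801  0.0459] 0.0351 mean [0.807 0.041 0.057]
[185.  86.] 2862 rgb [ 47. 183.  84.] z50,98 [0.0327 0.0432] MEC [0.6902 0.2403] 0.0379 mean [0.692 0.238 0.033]
[62. 92.] 4339 rgb [221. 224. 218.] z50,98 [0.0647 0.0669] MEC [0.6415 0.3498] 0.0302 mean [0.644 0.343 0.054]
[258. 166.] 2382 rgb [235. 237. 234.] z50,98 [0.0329 0.0431] MEC [0.6391 0.1362] 0.038 mean [0.642 0.137 0.033]
[353. 209.] 1959 rgb [ 46. 169.  79.] z50,98 [0.0328 0.0432] MEC [0.6279 0.0126] 0.0368 mean [0.634 0.019 0.031]
[484. 218.] 74 rgb [17. 20. 25.] z50,98 [0.0111 0.0187] MEC [ 0.6759 -0.1438] 0.0142 mean [ 0.677 -0.14   0.012]
[326. 301.] 993 rgb [194. 199. 197.] z50,98 [0.0108 0.0178] MEC [ 0.493  -0.0146] 0.0413 mean [ 0.505 -0.01   0.011]
((640.8312377929688, 136.798828125), (52.28865432739258, 52.071529388427734), 18.59095001220703) 1857
[0.64162368 0.13704667 0.04202706] 261
```

View pics/w8.png

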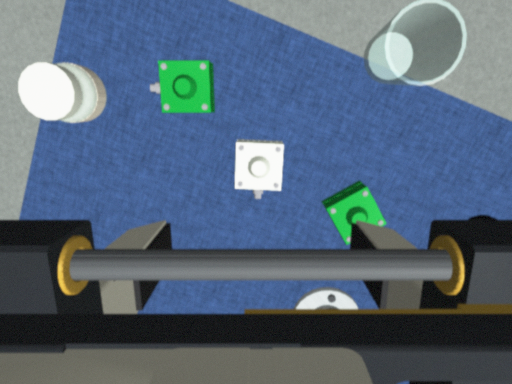

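The wrist view shows the white cell at (259,165), 52.3×52.1 mm at 32.9 mm height, with its nipple at (258,194) pointing down the picture. The green ones are at (185,87) and (358,213), the jar at (62,92), and the beaker at (419,44). The jaws already line up to within 2.6°.

Request:
carry_out(
  plan=[
    [0.15,0.37,-5,-0.045,8],
    [0.15,0.37,-10,-0.045,8],
    [0.15,0.37,-14,-0.045,8],
    [0.15,0.37,-18,-0.045,8],
    [0.15,0.37,-21,-0.045,8],
    [0.15,0.37,-22.6,-0.045,8],
    [0.15,0.37,-22.6,-0.045,8],
    [0.15,0.37,-22.6,-0.045,8],
    [0.15,0.37,-22.6,-0.045,4.2],
    [0.15,0.37,-22.6,-0.045,4.2],
    [0.15,0.37,-22.6,-0.045,4.2],
    [0.15,0.37,-22.6,-0.045,4.2],
    [0.15,0.37,-22.6,-0.045,4.2],
    [0.15,0.37,-22.6,-0.045,4.2],
  ],
  squeeze=30,
)

```text
clock: 15.95
position: [0.6416, 0.1369, 0.0718]
ee_rot: [-3.098, -0.507, 0.002]
force: [-0.8, -0.5, 6.2]
width: 0.565
```

Request:
carry_out(
  plan=[
    [0,0,4,0,4.2],
    [0,0,9,0,4.2],
    [0,0,14,0,4.2],
    [-3,-3,15,0,4.2],
    [-6,-6,15,0,4.2],
    [-9,-9,15,0,4.2],
    [-12,-12,15,0,4.2],
    [-14.5,-14.2,15,0,4.2],
    [-16,-15.6,15,0,4.2],
    [-16.35,-15.95,15,0,4.2],
    [-16.35,-15.95,15,0,4.2],
    [-16.35,-15.95,15,0,4.2],
    [-16.35,-15.95,15,0,4.2],
  ],
)

```text
clock: 17.25
position: [0.4789, -0.0215, 0.2217]
ee_rot: [-3.097, -0.509, 0.002]
force: [0.3, -0.0, -2.4]
width: 0.564
```

```bash
python3 look.py w9
python3 - <<'E'
from fit import *
f=np.load("w9.npz"); P=cloud(f["d"],f["K"],f["M"],f["o"]); z=P[...,2]; n=np.hypot(P[...,0]-.478,P[...,1]+.0225)
q=P[(z>.180)&(z<.1895)&(n<.05)&(f["im"].min(-1)>130)]
if len(q): print(len(q),q.mean(0),cv2.minAreaRect(q[:,:2].astype(np.float32)*1000))
print("strainer",edge(P,.110,.118,(.4777,-.0225),.025,win=.006))
print("ring",edge(P,.048,.060,(.4777,-.0225),.033,win=.004))
print("foot",edge(P,.006,.016,(.4777,-.0225),.045,win=.004))
E
```

```text
17.25 [ 0.47890626 -0.02148522  0.22171761] [ 0.32   -0.9474 -0.0033] [-0.0015  0.003  -1.    ] [ 0.19  0.3  -0.31  1.99  0.12  0.87 -1.43] 0.5639017392297677 [ 0.3 -0.  -2.4]
[284.  18.] 2575 rgb [ 56. 173.  88.] z50,98 [0.0324 0.0392] MEC [0.6224 0.0088] 0.0344 mean [0.612 0.004 0.03 ]
[478.  36.] 4444 rgb [32. 32. 34.] z50,98 [0.0371 0.0478] MEC [ 0.653  -0.1529] 0.028 mean [ 0.647 -0.143  0.034]
[261. 166.] 4412 rgb [160. 164. 165.] z50,98 [0.0539 0.1151] MEC [ 0.4772 -0.0219] 0.045 mean [ 0.499 -0.014  0.049]
7796 [ 0.48406139 -0.01963087  0.18280026] ((480.4962463378906, -20.846599578857422), (48.9350700378418, 52.34364700317383), 19.069787979125977)
strainer (array([ 0.47838529, -0.02256679]), 16, np.float64(0.00014040620204908142))
ring (array([ 0.47760634, -0.02301053]), 29, np.float64(0.0006254432512485756))
foot (array([ 0.4764104 , -0.02191122]), 34, np.float64(0.0005773673789948581))
```

View pics/w9.png

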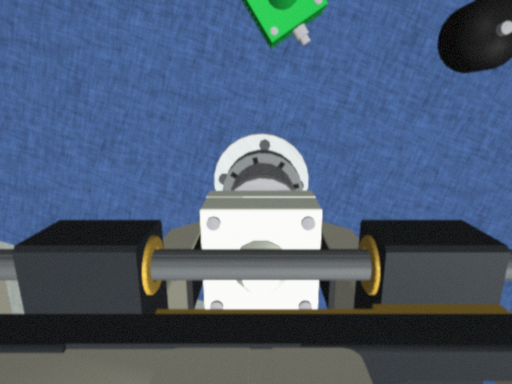

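The wrist view shows the cell held square at about (262,250) over the column at (261,180). The offset is about 1 mm, so I correct it and lower.

Request:
carry_out(
  plan=[
    [-0.06,-0.1,-1,0,4.2],
    [-0.06,-0.1,-1.8,0,4.2],
    [-0.06,-0.1,-2.4,0,4.2],
    [-0.06,-0.1,-2.8,0,4.2],
    [-0.06,-0.1,-3.2,0,4.2],
    [-0.06,-0.1,-3.5,0,4.2],
    [-0.06,-0.1,-3.55,0,4.2],
    [-0.06,-0.1,-3.55,0,4.2],
  ],
)

```text
clock: 18.1
position: [0.4782, -0.0226, 0.1862]
ee_rot: [-3.097, -0.509, 0.002]
force: [-0.3, -0.5, -2.1]
width: 0.565
```

Request:
carry_out(
  plan=[
    [0,0,-0.05,0,4.2],
    [0,0,-0.05,0,4.2],
    [0,0,-0.05,0,9.18],
    [0,0,-0.05,0,9.18],
    [0,0,-0.05,0,9.18],
    [0,0,-0.05,0,9.18],
    [0,0,-0.05,0,9.18],
    [0,0,3,0,9.18],
    [0,0,7,0,9.18],
    [0,0,12,0,9.18],
    [0,0,12,0,9.18],
    [0,0,12,0,9.18],
  ],
)

```text
clock: 19.3
position: [0.4787, -0.0226, 0.3073]
ee_rot: [-3.098, -0.509, -0.003]
force: [-0.5, -0.0, -0.4]
width: 0.999
```

```bash
python3 look.py w10
python3 - <<'E'
from fit import *
f=np.load("w10.npz"); P=cloud(f["d"],f["K"],f["M"],f["o"]); z=P[...,2]; n=np.hypot(P[...,0]-.478,P[...,1]+.0225)
q=P[(z>.140)&(z<.150)&(n<.05)&(f["im"].min(-1)>130)]
print(len(q),cv2.minAreaRect(q[:,:2].astype(np.float32)*1000))
q=q[q[:,2]>.144];A=np.c_[q[:,:2]-[.4775,-.0225],np.ones(len(q))];print(len(q),np.linalg.lstsq(A,q[:,2],rcond=None)[0])
q=P[(z>.154)&(z<.162)&(n<.03)];print("spigot",q.mean(0),len(q))
E
```

```text
19.3 [ 0.47869318 -0.02261012  0.30733006] [ 0.3197 -0.9475 -0.0021] [ 0.0012  0.0026 -1.    ] [ 0.21  0.21 -0.32  1.87  0.07  1.07 -1.38] 0.9989083569619962 [-0.5 -0.  -0.4]
[275.  26.] 2866 rgb [ 52. 181.  87.] z50,98 [0.0328 0.0432] MEC [0.6225 0.0114] 0.0368 mean [0.622 0.01  0.032]
[429.  52.] 2798 rgb [33. 34. 36.] z50,98 [0.0377 0.0478] MEC [ 0.6542 -0.1532] 0.0285 mean [ 0.65  -0.147  0.035]
[260. 178.] 5651 rgb [213. 215. 214.] z50,98 [0.1461 0.1486] MEC [ 0.4771 -0.0218] 0.0449 mean [ 0.487 -0.019  0.109]
3493 ((478.066162109375, -22.601104736328125), (52.11216354370117, 51.953128814697266), 18.884613037109375)
3432 [ 0.00015898 -0.00084357  0.1467781 ]
spigot [ 0.47860149 -0.0223763   0.15627733] 438
```

The cell is home: its top is level at z≈146.8 mm, centred at (478.1,−22.6) mm. Now the cap.

Request:
carry_out(
  plan=[
    [17.6,-13.1,-2,0,9.18],
    [17.6,-13.1,-2,0,9.18],
    [17.6,-13.1,-2,0,9.18],
    [17.6,-13.1,-2,0,9.18],
    [17.6,-13.1,-2,0,9.18],
    [17.6,-13.1,-2,0,9.18],
    [17.6,-13.1,-2,0,9.18],
    [17.6,-13.1,-2,0,9.18],
  ],
)

```text
clock: 20.15
position: [0.6531, -0.1524, 0.2854]
ee_rot: [-3.096, -0.511, 0.004]
force: [1.2, -0.2, 0.5]
width: 0.999
```

```bash
python3 look.py w11
python3 - <<'E'
from fit import *
f=np.load("w11.npz"); P=cloud(f["d"],f["K"],f["M"],f["o"]); z=P[...,2]; n=np.hypot(P[...,0]-.655,P[...,1]+.154)
q=P[(z>.0445)&(z<.052)&(n<.03)];print("stub",q.mean(0),len(q))
for h in(.036,.038,.040): 
    q=P[(z>h)&(z<.052)&(n<.04)]; print(h,cv2.minEnclosingCircle(q[:,:2].astype(np.float32)))
E
```

```text
20.15 [ 0.65306629 -0.15242416  0.28535825] [ 0.3211 -0.947  -0.0043] [-0.0032  0.0035 -1.    ] [ 0.3   0.53 -0.23  1.44  0.12  1.19 -1.19] 0.9990906532139507 [ 1.2 -0.2  0.5]
[110. 143.] 3103 rgb [ 45. 182.  84.] z50,98 [0.0325 0.043 ] MEC [0.6263 0.0101] 0.0378 mean [0.63  0.008 0.031]
[263. 169.] 2133 rgb [41. 43. 46.] z50,98 [0.0384 0.0478] MEC [ 0.6539 -0.1541] 0.0282 mean [ 0.657 -0.153  0.037]
[432. 187.] 1196 rgb [188. 190. 196.] z50,98 [0.0081 0.0099] MEC [ 0.6901 -0.3505] 0.0436 mean [ 0.693 -0.346  0.008]
[105. 239.] 310 rgb [211. 216. 217.] z50,98 [0.0105 0.0148] MEC [ 0.5084 -0.0063] 0.0193 mean [ 0.51  -0.003  0.011]
stub [ 0.65435248 -0.15375465  0.04802107] 65
0.036 ((0.654209315776825, -0.15368156135082245), 0.02397765778005123)
0.038 ((0.6542510986328125, -0.1534755527973175), 0.022619983181357384)
0.04 ((0.654212474822998, -0.15269699692726135), 0.018928222358226776)
```

View pics/w11.png

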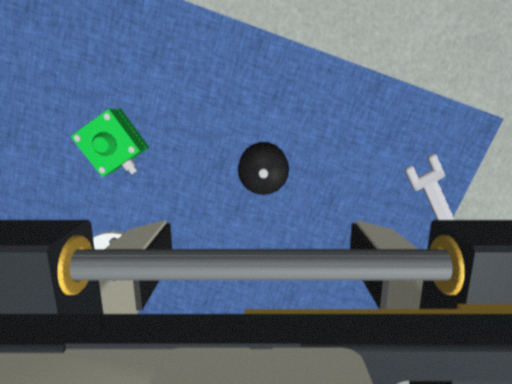

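The wrist view shows the black cap at (263,168) with its stub at (263,174). The green cell (110,143) and the wrench (432,187) are well clear.

Request:
carry_out(
  plan=[
    [0.15,-0.14,-5,0,8.5],
    [0.15,-0.14,-10,0,8.5],
    [0.15,-0.14,-14,0,8.5],
    [0.15,-0.14,-18,0,8.5],
    [0.15,-0.14,-20.5,0,8.5],
    [0.15,-0.14,-21.4,0,8.5],
    [0.15,-0.14,-21.4,0,8.5],
    [0.15,-0.14,-21.4,0,8.5],
    [0.15,-0.14,-21.4,0,4.5],
    [0.15,-0.14,-21.4,0,4.5],
    [0.15,-0.14,-21.4,0,4.5],
    [0.15,-0.14,-21.4,0,4.5],
    [0.15,-0.14,-21.4,0,4.5],
    [0.15,-0.14,-21.4,0,4.5],
  ],
  squeeze=30,
)

```text
clock: 21.6
position: [0.6548, -0.1539, 0.0723]
ee_rot: [-3.096, -0.511, 0.002]
force: [-1.6, 0.5, 5.0]
width: 0.609
```

Request:
carry_out(
  plan=[
    [0,0,4,0,4.5],
    [0,0,9,0,4.5],
    [0,0,14,0,4.5],
    [0,0,17.5,0,4.5],
    [-4,3,17.5,0,4.5],
    [-8,6,17.5,0,4.5],
    [-12,9,17.5,0,4.5],
    [-15,11.2,17.5,0,4.5],
    [-17,12.6,17.5,0,4.5],
    [-17.65,13.1,17.5,0,4.5],
    [-17.65,13.1,17.5,0,4.5],
    [-17.65,13.1,17.5,0,4.5],
    [-17.65,13.1,17.5,0,4.5],
  ],
)

```text
clock: 22.9
position: [0.4794, -0.0238, 0.2472]
ee_rot: [-3.097, -0.508, 0.002]
force: [0.5, 0.0, -1.3]
width: 0.604
```

```bash
python3 look.py w12
python3 - <<'E'
from fit import *
f=np.load("w12.npz"); P=cloud(f["d"],f["K"],f["M"],f["o"]); z=P[...,2]; n=np.hypot(P[...,0]-.478,P[...,1]+.0225)
q=P[(z>.212)&(z<.228)&(n<.03)]; print("cap top",len(q),q.mean(0) if len(q) else "",np.nanmax(np.where(n<.02,z,0)))
for h in(.2085,.211): 
    q=P[(z>h)&(z<.222)&(n<.035)&(f["im"].max(-1)<90)]; print(h,cv2.minEnclosingCircle(q[:,:2].astype(np.float32)))
E
```

```text
22.9 [ 0.4794112  -0.02378091  0.2471616 ] [ 0.3197 -0.9475 -0.0034] [-0.0016  0.003  -1.    ] [ 0.19  0.27 -0.31  1.95  0.1   0.93 -1.41] 0.6039700605754964 [ 0.5  0.  -1.3]
[279.  20.] 2796 rgb [ 67. 206. 106.] z50,98 [0.0326 0.0429] MEC [0.6222 0.0113] 0.0366 mean [0.615 0.006 0.031]
[258. 167.] 4660 rgb [202. 205. 204.] z50,98 [0.0742 0.1481] MEC [ 0.4786 -0.0213] 0.0448 mean [ 0.501 -0.014  0.081]
cap top 4412 [ 0.48005821 -0.02290315  0.21579257] 0.22461563047188451
0.2085 ((0.4826180636882782, -0.022763194516301155), 0.0307786762714386)
0.211 ((0.4825874865055084, -0.02282317727804184), 0.030802873894572258)
```

View pics/w12.png

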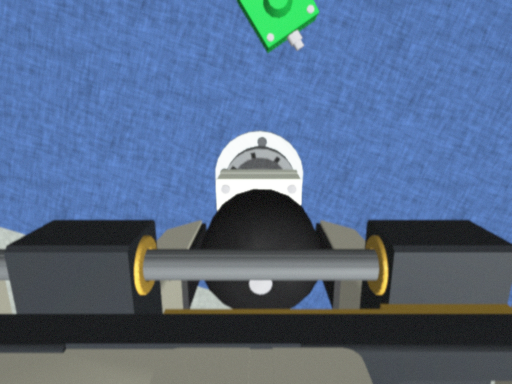

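The wrist view shows the cap upright in the jaws with its stub at (260,285), and the cell below at about (259,200). I check the stub against the TCP.

Run:
```python
from fit import *
f=np.load("w12.npz"); P=cloud(f["d"],f["K"],f["M"],f["o"])
print(ray(260,285,.2224,f["K"],f["M"],f["o"]))
p=P[272:300,245:276]; m=(f["im"][272:300,245:276].min(-1)>150); print(m.sum(),np.nanmean(p[m],0))
```

```text
[ 0.47812181 -0.02395669  0.2224    ]
414 [ 0.4883684  -0.0206674   0.23945719]
```

Request:
carry_out(
  plan=[
    [-0.1,0.12,-0.6,0,4.5],
    [-0.1,0.12,-1.2,0,4.5],
    [-0.1,0.12,-1.7,0,4.5],
    [-0.1,0.12,-2.1,0,4.5],
    [-0.1,0.12,-2.5,0,4.5],
    [-0.1,0.12,-2.75,0,4.5],
    [-0.1,0.12,-2.85,0,4.5],
    [-0.1,0.12,-2.85,0,4.5],
    [-0.1,0.12,-2.85,0,4.5],
  ],
)

```text
clock: 23.85
position: [0.4784, -0.0225, 0.2188]
ee_rot: [-3.097, -0.509, 0.002]
force: [-0.3, -0.1, -0.8]
width: 0.603
```

Request:
carry_out(
  plan=[
    [0,0,-0.06,0,4.5],
    [0,0,-0.06,0,4.5],
    [0,0,-0.06,0,9.18],
    [0,0,-0.06,0,9.18],
    [0,0,-0.06,0,9.18],
    [0,0,-0.06,0,9.18],
    [0,0,-0.06,0,9.18],
    [0,0,3,0,9.18],
    [0,0,7,0,9.18],
    [0,0,12,0,9.18],
    [0,-4,15,0,9.18],
    [0,-8,15,0,9.18],
    [0,-12,15,0,9.18],
    [0,-12,15,0,9.18],
    [0,-12,15,0,9.18],
    [0,-12,15,0,9.18],
  ],
)

```text
clock: 25.45
position: [0.4784, -0.1414, 0.3686]
ee_rot: [-3.096, -0.51, 0.002]
force: [0.9, 0.7, -0.6]
width: 0.999
```

Run:
```python
from m import *
print(arm.observe()["position"])
cs=[]
for n,(u,v) in(("scene",(281,150)),("side",(205,205))):
    g=grab(n); print(n); comps(*g[:5]) if n=="scene" else None
    P=cloud(*g[1:]); k=np.hypot(P[...,0]-.478,P[...,1]+.0225)<.05
    for lo,hi,nm in((.16,.176,"cap"),(.12,.14,"cell"),(.06,.11,"strainer"),(.034,.05,"ring"),(.003,.014,"foot")):
        q=P[k&(P[...,2]>lo)&(P[...,2]<hi)]; print(nm,len(q),np.round(cv2.minEnclosingCircle(q[:,:2].astype(np.float32))[0],4) if len(q)>5 else "")
    print("top",np.nanmax(P[...,2][k]))
    cs.append(cv2.resize(g[0][v-110:v+110,u-80:u+80],None,fx=2.4,fy=2.4))
save("pics/final.png",np.hstack(cs))
```

```text
[ 0.47842565 -0.14136221  0.36864683]
scene
[ 98. 139.] 1421 rgb [ 89. 148. 243.] z50,98 [0.0123 0.0152] MEC [ 0.8034 -0.5805] 0.1292 mean [ 0.813 -0.557  0.012]
[282. 163.] 996 rgb [146. 149. 152.] z50,98 [0.0633 0.147 ] MEC [ 0.4807 -0.0211] 0.0451 mean [ 0.495 -0.01   0.07 ]
[251. 203.] 379 rgb [ 82. 170. 103.] z50,98 [0.0298 0.0411] MEC [0.6296 0.0109] 0.0369 mean [0.636 0.019 0.027]
[206. 236.] 965 rgb [155. 171. 182.] z50,98 [0.0566 0.0845] MEC [0.8034 0.0475] 0.0358 mean [0.804 0.047 0.055]
[485. 292.] 4005 rgb [77. 78. 82.] z50,98 [0.0583 0.0765] MEC [0.4248 0.5594] 0.0995 mean [0.456 0.553 0.053]
[296. 270.] 611 rgb [ 88. 174. 108.] z50,98 [0.0297 0.0406] MEC [0.6922 0.24  ] 0.0384 mean [0.698 0.244 0.027]
[350. 286.] 858 rgb [221. 223. 221.] z50,98 [0.06   0.0648] MEC [0.6448 0.3527] 0.0305 mean [0.653 0.356 0.048]
cap 126 [ 0.4825 -0.0211]
cell 146 [ 0.4821 -0.0209]
strainer 221 [ 0.4855 -0.018 ]
ring 98 [ 0.4827 -0.0219]
foot 275 [ 0.4806 -0.0209]
top 0.4109063817048037
side
cap 204 [ 0.4793 -0.0253]
cell 299 [ 0.4771 -0.0273]
strainer 467 [ 0.4798 -0.0259]
ring 187 [ 0.4799 -0.0253]
foot 503 [ 0.4777 -0.0228]
top 0.41335887055169235
```

View pics/final.png

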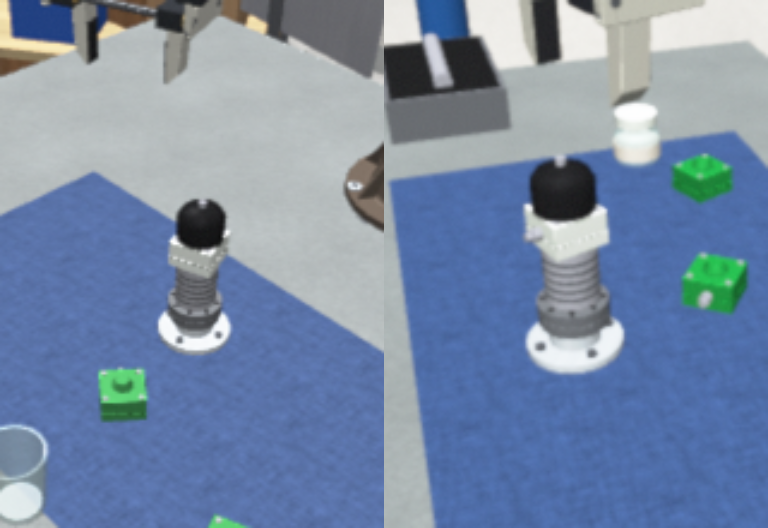

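Both views show the column complete and upright with the gripper clear; in the side half, the cap is at (562,190) and the cell at (566,232). One last check that the cap is seated, then I hand in.

Run:
```python
from m import *
for n in("scene","side"):
    g=grab(n); P=cloud(*g[1:]); z=P[...,2]; k=(np.hypot(P[...,0]-.479,P[...,1]+.0225)<.03)&(z<.25)
    q=P[k&(z>.189)]; print(n,"max z",z[k].max(),"stub",q.mean(0) if len(q) else "",len(q))
    # lowest black (cap) pixel heights on its straight side
    b=k&(g[0].max(-1)<75)&(z>.13); print("black z 1%,99%",np.percentile(z[b],[1,99]))
```

```text
scene max z 0.19189884875642804 stub [ 0.47909441 -0.02227031  0.19045364] 8
black z 1%,99% [0.14797051 0.18643944]
side max z 0.1961226144677814 stub [ 0.47837101 -0.02593258  0.1912348 ] 36
black z 1%,99% [0.15065475 0.18963169]
```

```bash
python3 -c "
from cell import arm
print(arm.sign_off(), arm.observe()['clock'])"
```

```text
the job is handed in; nothing more can be done
the job is handed in; nothing more can be done
```

The filter column is rebuilt on its foot in the order asked: drain ring, strainer, white flow cell, cap. I handed the job in at about 26 s on the robot's clock, with the gripper open and well clear.

- **Ring, strainer and cell:** After each placing, the wrist camera showed the part's top level and at the right height. It read 54.8, 114.7 and 146.8 mm, against 54, 114 and 146 mm nominal, and this camera reads about 0.8 mm high. Each part was centred to about 1 mm in the same pictures.
- **Cap:** I checked this only with the two fixed cameras. They put the top of its vent stub at about 192 and 196 mm. The nominal height is 193.5 mm, and these cameras read about 2 mm low and high, so the cap is home. They disagree by about 4 mm on its y position, which is their usual bias, so its centring rests on where the gripper let go, about 0.2 mm from where it set the cell down.
- **Forces:** The arm's pose readings showed no contact above 7 N.
- **Bystanders:** I did not touch the wrench, jar, beaker or green cells. The last scene picture put the jar, beaker and green cells within 2 mm of their first positions. The wrench was not measured again at the end.

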